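# Load a label roll on the slanted dispenser and lock it with its spindle

### The arm

A 6-joint arm with a two-finger parallel gripper is mounted at the origin on a cart in front of the work surface, level with it; the furniture and walls round the work are solid. World frame = base frame: x ahead of the robot, y to its left, z up, the work surface at z = 0. Lengths are in m, angles in degrees, forces in N, time in s.
With the tool pointing down it reaches from about 0.25 to 0.725 m from the base axis. Payload 9.7 kg.
Tool frame: the origin (TCP) lies between the finger pads; the fingertips stand 17 mm ahead of it and the grasp point (between the pads) lies 2 mm behind it; z points along the fingers, y is the direction in which the jaws open and shut (so a half turn about z gives the same grasp; the last joint's range is limited). The gripper opens to 85 mm and grips with 20 to 120 N. Pads are 22 mm wide; open, the fingers measure 114 mm over their backs; the gripper's body (76 mm by 85 mm) begins 54 mm behind the grasp point. The pads swing forward as they close: fully open they stand 13 mm farther back than shut.
Start: joints at [72.422, 4.979, 10.078, 95.1, 0, 90], TCP at [0.166, 0.524, 0.248] pointing down, gripper open.
Joint ranges: [-179.16, 179.16], [-48.56, 103.87], [-65.8, 70.77], [-126.05, 130.52], [-82.76, 87.17], [-180, 180]. Speed limits (degrees/s): [127.2, 127.2, 147.25, 180, 180, 180].

### API

Orientations are given as [roll, pitch, yaw] about the fixed x, y, z axes, in that order (R = Rz(yaw) Ry(pitch) Rx(roll)).
In Python, from workcell import monitor, cams, order gives the robot as it stands. The module is installed in compiled form; this text tells all that it offers.
- The arm moves only by the shell command python3 -m handwheel 'ROWS' [OPENING] [FORCE]. ROWS is JSON, a list of rows, each a list of 6 numbers: the shift along the tool's x, y, z in m, then the turn, a rotation vector about the tool's x, y, z in degrees. In form: [[tx, ty, tz, wx, wy, wz], ...]. A call has exactly 8 rows; each row shifts and turns the commanded pose from where the row before left it, along the tool's axes as they then stand; what a row does not reach is not made up. A row lasts 1/12 s, in which the tool goes at most 41.7 mm and 7.16 degrees, less where a joint would pass 70% of its speed; a pose out of reach is approached as far as the arm can. A call is refused whole if a number of a shift passes 0.0417 or a number of a turn 7.16, either way. A call with a gripper value outside its range is refused whole. OPENING is the opening, from -1 (shut) to 1 (fully open), set as the call begins (- or left out, the last holds). The fingers move at their own pace and stop on an object; FORCE is the grip in N (left out, the last holds). Time passes only in rows, so rows that do not move let the fingers close, or fill a call up. It gives the time, the measured TCP pose, the force and the opening at its end, in the units of the state.
- monitor.get_obs(): the state, without advancing time (a new reading comes with each control period).
- cams.camera(name): name is "scene" or "top"; returns a dict with "img" (480x640x3 uint8, red, green, blue), "depth" (480x640 float32, m along the optical axis (not along the pixel's ray), 0 where there is no reading), "fx", "fy", "cx", "cy" (pixels), "rvec" (rotation vector, rad) and "tvec" (3), from world to camera coordinates, as OpenCV has them. Camera axes: x right, y down, z forward; pixel columns grow to the right and rows downward; lengths in m; the calibration is good to about 2 mm. A picture is of the moment at which its call begins.
- order.job_done(): hands the job in, once; it reports no verdict.
The state is a dict: "time": time; "q": joint angles; "qd": joint speeds; "joint_efforts": joint torques, N m; "ee_pos": TCP position; "tcp_rot": TCP orientation; "wrist_force": force on the tool from outside, world axes, zero at the start; "torque": the same for the moment, N m; "opening": finger opening in m.
Only numpy, scipy, OpenCV 4.12 (cv2) and the standard library are available. Lean on these libraries where they do the work, as an engineer would, in place of code of your own. Each camera call takes 0.05 s, during which the arm holds its last target. There are 200 camera calls.

### The job

Load the label dispenser: seat the white label roll flat in the round nest on the slanted blue bed, either end face down, then take the spindle with the orange grip out of its wooden stand and push it through the roll's core and the eyelet in the bed until its collar rests on the roll. Leave the roll and spindle like that and do not disturb the candle, the brown tin or the mint-lidded jar.

Things in the scene. Friction and masses are not known exactly. Their poses are not given: they have to be found in the camera images.
- bed: Slanted bed of the fixed label dispenser: blue plate 120 x 106 x 14 mm on bent steel tubes over a grey foot 150 x 130 mm. Origin: centre of the eyelet's mouth in the upper face, 85 mm above the table. z: normal of the upper face, leaning 30 degrees from vertical to the dispenser's low front, roughly towards the robot; x up the slope, y across it.
- nest (a point): Same point and axes as the bed. Round it stands a thin aluminium rim on the bed, the roll's nest: 64 mm inside, 70 mm outside, 10 mm high. The eyelet at its centre, 12.5 mm wide with a 2 mm chamfer, goes along z through the bed and a brass guide bush under it that ends 36 mm below the upper face; below it the way is free to 60 mm.
- roll_center (a point): Centre (half-way up) of the loose roll of blank white labels: 56 mm in diameter, 50 mm high, with an open core of 28 mm along its z axis; about 120 g. It starts standing on the table, centre 25 mm up. Seated, its centre lies on the bed's z axis 25 mm above the bed's face, with 4 mm of play all round.
- spindle_grip (a point): Centre of the spindle's square orange grip, 22 x 22 mm (faces along x and y), 50 mm tall along z. Below it a dark round collar, 36 mm wide, 6 mm thick, underside 31 mm below this point; from there a round steel rod, 10 mm thick, 95 mm long, along -z, last 10 mm tapered. About 110 g. Starts upright, collar resting on its stand, this point 137 mm above the table.
- spindle_tip (a point): Tip of the spindle's rod, 126 mm below the centre of the grip along the spindle's -z axis (same axes). Fully home, it lies about 45 mm under the bed's upper face.
- spindle_stand: Fixed upright block of light wood, 54 x 54 mm, 106 mm high with its black foot (76 x 76 x 6 mm), with a 14 mm bore down its axis in which the spindle starts. Origin: centre of its underside.
- candle_jar: Bystander: poured candle in a straight glass, 68 mm in diameter, 78 mm high. Origin: centre of its underside.
- brown_tin: Bystander: closed brown candle tin, 70 mm in diameter, 48 mm high. Origin: centre of its underside.
- mint_jar: Bystander: black jar with a mint-green lid, 67 mm in diameter, 72 mm high. Origin: centre of its underside.
There are look-alikes about, which are no part of the job. Leave any red or yellow look-alike of the part that bears spindle_grip alone.

How it is judged (in metres and radians):
On the way:
1. the roll sits flat in the nest on the bed (x of roll_center in the frame of bed between -0.007 and 0.007 m and y of roll_center in the frame of bed between -0.007 and 0.007 m and z of roll_center in the frame of bed between 0.019 and 0.03 m and angle between the z axis of roll_center and the z axis of bed, either way round below 0.15 rad and distance between spindle_tip and bed above 0.06 m), for 0.2 s.
At the end, for the whole second after the job is handed in: Roll flat in the nest: centre within 7 mm of the bed's z axis in x and y, 19 to 30 mm above its face. Spindle through core and eyelet: tip 39 mm or more under the bed's face, within 8 mm of its z axis in x and y. Both axes within 0.15 rad of the bed's z (x of roll_center in the frame of bed between -0.007 and 0.007 m and y of roll_center in the frame of bed between -0.007 and 0.007 m and z of roll_center in the frame of bed between 0.019 and 0.03 m and angle between the z axis of each of roll_center, spindle_tip and the z axis of bed, either way round below 0.15 rad and x of spindle_tip in the frame of bed between -0.008 and 0.008 m and y of spindle_tip in the frame of bed between -0.008 and 0.008 m and z of spindle_tip in the frame of bed below -0.039 m); the robot touches nothing.
It fails at once if the candle is shifted by more than 20 mm or tipped over (distance of candle_jar from where it was at the start of the episode above 0.02 m or angle between candle_jar's own z axis and vertical above 0.4 rad).
It fails at once if the brown tin is shifted by more than 20 mm or tipped over (distance of brown_tin from where it was at the start of the episode above 0.02 m or angle between brown_tin's own z axis and vertical above 0.4 rad).
It fails at once if the mint-lidded jar is shifted by more than 20 mm or tipped over (distance of mint_jar from where it was at the start of the episode above 0.02 m or angle between mint_jar's own z axis and vertical above 0.4 rad).
It also fails if it takes over 61 s, if anything falls off the work surface, if the arm or the gripper's body presses on something with over 40 N, if the wrist force passes 120 N, or if a joint passes its speed limit or range.

## Working session

There is one attempt and no reset: what is moved stays moved. The work goes in short steps, Python scripts to look and compute and a shell command to move; the robot and the scene stay as the last step left them, time stands still between calls to the robot, and variables do not carry over. Pictures are saved under pics/ and viewed, about 8 in all and at most 12, crops included, and the job is handed in when it is done.

```bash
mkdir -p pics && cat > h.py <<'E'
import numpy as np, cv2
from workcell import monitor, cams, order
from scipy.spatial.transform import Rotation as R
def grab(n):
    c=cams.camera(n); d=c["depth"]; v,u=np.mgrid[:480,:640]
    P=np.stack([(u-c["cx"])/c["fx"]*d,(v-c["cy"])/c["fy"]*d,d],-1)
    Rm=cv2.Rodrigues(np.array(c["rvec"],float))[0]
    W=(P-np.array(c["tvec"]).ravel())@Rm   # R^T (p - t)
    W[d<=0]=np.nan
    c["W"]=W; c["bgr"]=c["img"][...,::-1].copy(); c["R"]=Rm
    return c
E
python3 - <<'E'
from h import *
print(monitor.get_obs())
for n in ("scene","top"):
    c=grab(n); cv2.imwrite(f"pics/{n}0.png",c["bgr"]); np.save(f"{n}0.npy",c["W"])
    print(n,c["fx"],c["cx"],c["cy"],"campos",-c["R"].T@np.array(c["tvec"]).ravel(),"fwd",c["R"][2], "valid",(c["depth"]>0).mean())
E
```

```text
{'time': 0.0, 'q': array([7.24206568e+01, 5.01289558e+00, 1.00355384e+01, 9.50999691e+01,
       5.14474273e-04, 8.99999460e+01]), 'qd': array([-0.03784015,  0.04710519, -0.04656147,  0.08149975,  0.00670177,
       -0.09530081]), 'joint_efforts': array([ 2.60786874e-03, -5.20381415e+01,  4.64807653e+01,  1.60698005e-02,
        1.37699608e-04,  1.14660929e-05]), 'ee_pos': array([0.16605149, 0.52412414, 0.24757554]), 'tcp_rot': array([-1.79922674e+02, -5.14546651e-04,  1.62420710e+02]), 'wrist_force': array([-0.46147007,  0.21612189,  0.64499647]), 'torque': array([-0.02561834, -0.00750653,  0.01435103]), 'opening': 0.08573331563133493}
scene 465.59191973467654 320.868088742766 240.9963044932155 campos [0.63182542 0.52669222 0.8595504 ] fwd [-0.03217559 -0.42212812 -0.905965  ] valid 0.9962760416666666
top 580.6169899698774 324.2043704902405 238.94420045282865 campos [0.33369062 0.16909152 1.19510566] fwd [ 0.24946401 -0.01144455 -0.96831644] valid 0.9959375
```

View pics/scene0.png

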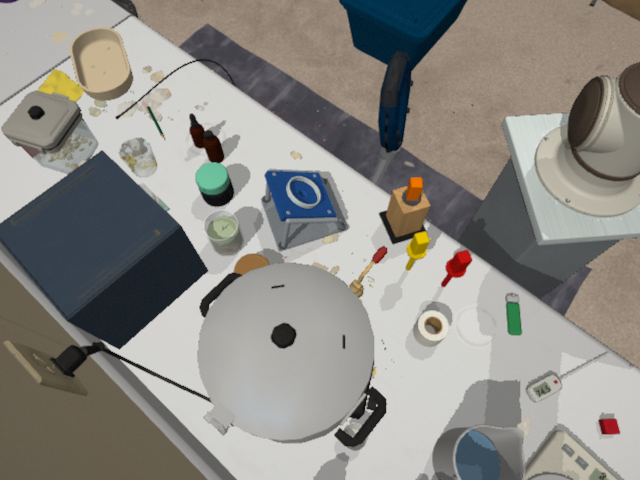

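View pics/top0.png

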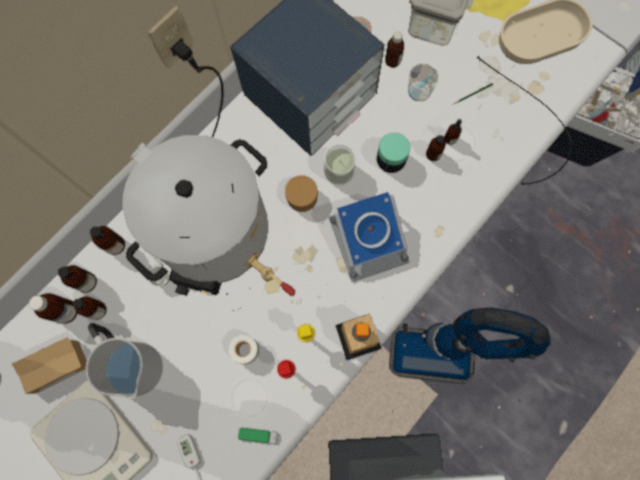

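Scene: the orange grip in its stand is at (414,188), the yellow look-alike at (417,245), the red one at (458,263), the white roll at (432,328) and the blue bed with its rim at (303,192). The mint jar is at (213,183), the candle at (223,230) and the tin at (252,267). 
Top: the orange grip is at (361,330), yellow (306,332), red (286,369), the roll (243,349), the nest (373,230), the tin (301,194), the candle (340,163) and mint (394,150).

Candidates for the spindle are orange, yellow and red, and orange is the one. For the roll, the faint ring at scene (476,325) / top (249,397) is flat, so the roll is the cored cylinder.

```bash
python3 - <<'E'
from h import *
S=np.load("scene0.npy");T=np.load("top0.npy")
si=cv2.imread("pics/scene0.png");ti=cv2.imread("pics/top0.png")
np.set_printoptions(precision=4,suppress=True)
for n,W,pts in (("scene",S,dict(orange=(414,184),yellow=(419,240),red=(459,258),roll=(424,324),mint=(212,175),candle=(223,228),tin=(250,262),ring=(476,325),redtool=(380,255),brush=(356,288),pot=(284,300))),
 ("top",T,dict(orange=(361,330),yellow=(306,332),red=(286,369),roll=(233,347),rollcore=(243,349),mint=(394,145),candle=(340,160),tin=(301,188),bed=(350,215),ring=(249,397),pot=(190,190),arm=(440,330)))):
    for k,(u,v) in pts.items(): print(n,k,W[v,u])
def fit(W,img,cond,name,box):
    u0,u1,v0,v1=box; w=W[v0:v1,u0:u1].reshape(-1,3);b=img[v0:v1,u0:u1].reshape(-1,3).astype(int)
    m=cond(w,b)&np.isfinite(w).all(1); w=w[m]; 
    print(name,m.sum(),"mean",w.mean(0),"mid",(np.percentile(w,2,0)+np.percentile(w,98,0))/2,"ext",np.percentile(w,98,0)-np.percentile(w,2,0)); return w
blue=lambda w,b:(b[:,0]>90)&(b[:,0]-b[:,2]>70)&(w[:,2]>.03)
org=lambda w,b:(b[:,2]>180)&(b[:,2]-b[:,0]>140)&(w[:,2]>.155)
for n,W,i,bb,ob,rb in (("scene",S,si,(255,345,160,225),(395,430,170,210),(405,460,305,350)),("top",T,ti,(325,415,185,270),(340,385,310,355),(222,268,328,370))):
    w=fit(W,i,blue,n+" bed",bb)
    c=w.mean(0)
    for _ in range(5):
        c=np.median(w,0) if _==0 else w.mean(0); nn=np.linalg.svd(w-c,full_matrices=False)[2][2]; nn*=np.sign(nn[2]); d=(w-c)@nn; w=w[abs(d)<.004]
    print("normal",nn,"tilt",np.degrees(np.arccos(nn[2])),"az",np.degrees(np.arctan2(nn[1],nn[0])),"plane c",c,len(w))
    fit(W,i,org,n+" grip top",ob)
    fit(W,i,lambda w,b:(w[:,2]>.044)&(w[:,2]<.06),n+" roll top",rb)
    # stand top (wood)
    fit(W,i,lambda w,b:(w[:,2]>.098)&(w[:,2]<.112),n+" stand/collar",ob)
for k,W,u,v in (("bedcorners",T,340,210),):
    pass
# rim: points above plane by 7-12mm
d=(T-c)@nn; m=(d>.006)&(d<.014); m[:185]=0;m[270:]=0;m[:,:325]=0;m[:,415:]=0
w=T[m];print("rim",len(w),w.mean(0),"mid",(w.min(0)+w.max(0))/2)
cv2.imwrite("pics/crop1.png",np.hstack([cv2.resize(ti[180:380,220:420],(400,400),interpolation=2),cv2.resize(si[150:350,270:470],(400,400),interpolation=2)]))
E
```

```text
scene orange [0.436  0.1058 0.1637]
scene yellow [0.4427 0.2089 0.1534]
scene red [0.3818 0.2456 0.1509]
scene roll [0.433  0.325  0.0467]
scene mint [ 0.8093 -0.0026  0.0725]
scene candle [0.7897 0.109  0.0549]
scene tin [0.7396 0.1814 0.0478]
scene ring [0.3252 0.3234 0.0016]
scene redtool [0.5121 0.2323 0.1569]
scene brush [0.5535 0.2724 0.1171]
scene pot [0.6667 0.3311 0.2616]
top orange [0.43   0.1027 0.1611]
top yellow [0.4337 0.2002 0.1515]
top red [0.3717 0.239  0.1495]
top roll [0.4235 0.3461 0.0528]
top rollcore [0.4223 0.3339 0.0013]
top mint [ 0.8145 -0.002   0.0736]
top candle [0.7906 0.1122 0.0689]
top tin [0.7435 0.1969 0.0439]
top bed [0.6592 0.1027 0.1063]
top ring [0.3276 0.3248 0.0015]
top pot [0.6629 0.3727 0.2944]
top arm [ 0.4721 -0.157  -0.4448]
scene bed 1882 mean [0.6398 0.0688 0.0909] mid [0.6362 0.0662 0.0872] ext [0.1134 0.1099 0.0585]
normal [-0.4833 -0.1262  0.8663] tilt 29.966845510053766 az -165.35987010785834 plane c [0.6372 0.068  0.0898] 1763
scene grip top 113 mean [0.4316 0.1024 0.1629] mid [0.4316 0.1019 0.1625] ext [0.0197 0.0176 0.0071]
scene roll top 618 mean [0.4196 0.3292 0.0505] mid [0.4197 0.3289 0.0497] ext [0.0512 0.0511 0.0079]
scene stand/collar 420 mean [0.4336 0.1065 0.1073] mid [0.4304 0.1006 0.1056] ext [0.0566 0.0478 0.0115]
top bed 2212 mean [0.636  0.0633 0.0864] mid [0.6349 0.0626 0.0857] ext [0.1065 0.1051 0.0585]
normal [-0.4829 -0.1315  0.8657] tilt 30.0348172844036 az -164.77062757348216 plane c [0.636  0.0633 0.0865] 2091
top grip top 120 mean [0.4316 0.1007 0.1621] mid [0.4316 0.1008 0.162 ] ext [0.018  0.0182 0.0072]
top roll top 506 mean [0.4202 0.3279 0.0499] mid [0.4206 0.3273 0.0497] ext [0.0506 0.0507 0.0093]
top stand/collar 621 mean [0.4318 0.1002 0.1064] mid [0.4329 0.0995 0.1064] ext [0.0569 0.0571 0.0101]
rim 188 [0.6303 0.0597 0.0937] mid [0.6295 0.0599 0.0895]
```

View pics/crop1.png

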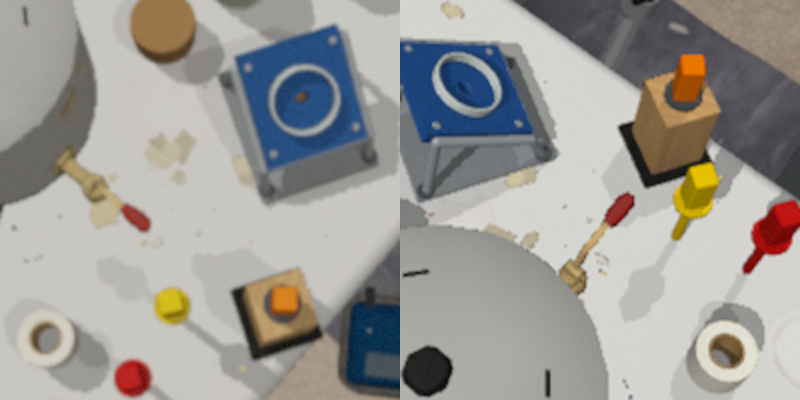

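The crop confirms it. The orange grip with its dark collar stands in the wooden block, yellow and red stand free, and the roll is the white cored cylinder. Next: the eyelet from both views, the grip yaw, and the obstacle heights along the path.

```bash
cat >> h.py <<'E'
def rim_center(c,box,n):
    """ellipse of the rim inside the blue plate -> world point of rim-centre, 10 mm above the face"""
    u0,u1,v0,v1=box; b=c["bgr"][v0:v1,u0:u1].astype(int)
    blue=((b[...,0]-b[...,2]>60)&(b[...,0]>80)).astype(np.uint8)
    cs,_=cv2.findContours(blue,cv2.RETR_CCOMP,cv2.CHAIN_APPROX_NONE)
    out=[]
    for k in cs:
        if len(k)>40:
            e=cv2.fitEllipse(k); out.append((len(k),e[0][0]+u0,e[0][1]+v0,e[1]))
    return out
def ray(c,u,v):
    o=-c["R"].T@np.array(c["tvec"]).ravel()
    d=c["R"].T@np.array([(u-c["cx"])/c["fx"],(v-c["cy"])/c["fy"],1]); return o,d/np.linalg.norm(d)
def tri(r1,r2):
    (o1,d1),(o2,d2)=r1,r2
    t=np.linalg.lstsq(np.stack([d1,-d2],1),o2-o1,rcond=None)[0]
    a,b=o1+t[0]*d1,o2+t[1]*d2; return (a+b)/2,np.linalg.norm(a-b)
def pix(c,p): 
    q=c["R"]@p+np.array(c["tvec"]).ravel(); return c["fx"]*q[0]/q[2]+c["cx"],c["fy"]*q[1]/q[2]+c["cy"]
E
python3 - <<'E'
from h import *
np.set_printoptions(precision=4,suppress=True)
s=grab("scene");t=grab("top")
for nme,c,box in (("s",s,(255,345,160,225)),("t",t,(325,415,185,270))):
    for o in rim_center(c,box,0): print(nme,o)
n=np.array([-.4833,-.129,.866]); 
for nme,c in (("s",s),("t",t)):
    print("nominal eyelet px for (.630,.0605,.085)",pix(c,np.array([.630,.0605,.085])))
W=np.concatenate([s["W"].reshape(-1,3),t["W"].reshape(-1,3)]); W=W[np.isfinite(W).all(1)]
def hmax(a,b,r):
    a,b=np.array(a),np.array(b); d=(b-a)/np.linalg.norm(b-a); q=W[:,:2]-a; l=q@d; p=abs(q[:,0]*d[1]-q[:,1]*d[0])
    for lo in np.arange(-.05,np.linalg.norm(b-a)+.05,.05):
        m=(l>=lo)&(l<lo+.05)&(p<r); print(round(lo,2),W[m,2].max() if m.any() else None,end="; ")
    print()
hmax((.166,.524),(.42,.328),.09); hmax((.42,.328),(.63,.06),.08)
# grip yaw
for nme,c in (("s",s),("t",t)):
    b=c["bgr"].astype(int);w=c["W"];m=(b[...,2]>170)&(b[...,2]-b[...,0]>130)&(b[...,1]<160)&(abs(w[...,0]-.432)<.03)&(abs(w[...,1]-.101)<.03)
    top=m&(w[...,2]>.158); r=cv2.minAreaRect(w[top][:,:2].astype(np.float32)*1000); print(nme,"grip",m.sum(),top.sum(),r)
    p=w[m&(w[...,2]<.157)]; print(" side pts",len(p),p.mean(0) if len(p) else "")
    if len(p)>20:
        cc=np.cov(p[:,:2].T); print(" side dir",np.degrees(np.arctan2(*np.linalg.eigh(cc)[1][::-1,1])),np.linalg.eigh(cc)[0]**.5)
    wm=(w[...,2]>.101)&(w[...,2]<.109)&(abs(w[...,0]-.432)<.05)&(abs(w[...,1]-.101)<.05); print(" stand",cv2.minAreaRect(w[wm][:,:2].astype(np.float32)*1000))
E
```

```text
s (68, 303.4338264465332, 191.89592361450195, (16.500274658203125, 29.43187141418457))
s (197, 298.9386329650879, 195.03824996948242, (48.63911819458008, 70.65088653564453))
s (98, 303.19207763671875, 191.87590408325195, (30.306499481201172, 39.33760452270508))
t (76, 371.5962677001953, 229.5919189453125, (25.615802764892578, 28.517324447631836))
t (203, 370.4604682922363, 228.11122131347656, (59.19737243652344, 67.74661254882812))
t (108, 371.777156829834, 229.67738723754883, (38.078277587890625, 38.787010192871094))
nominal eyelet px for (.630,.0605,.085) (np.float64(303.2852763863043), np.float64(192.68755746128326))
nominal eyelet px for (.630,.0605,.085) (np.float64(371.9672255342314), np.float64(230.8540819622117))
-0.05 0.02526334164571809; 0.0 0.026874386526632495; 0.05 0.02489539246775476; 0.1 0.022126125023165858; 0.15 0.01651524741063491; 0.2 0.011733510612310689; 0.25 0.05476677333006065; 0.3 0.15419709555199365; 0.35 0.15359251741499988; 
-0.05 0.056511385393276305; 0.0 0.15268629802248898; 0.05 0.1548693223258112; 0.1 0.16172597963575636; 0.15 0.00753453308432675; 0.2 0.009611031163750151; 0.25 0.10532522721638382; 0.3 0.12043246803023938; 0.35 0.12010866276860217; 
s grip 117 116 ((431.589599609375, 101.5816879272461), (18.687498092651367, 20.80076026916504), 85.36994171142578)
 side pts 0 
 stand ((431.3826904296875, 99.69139099121094), (54.81652069091797, 56.02464294433594), 13.573887825012207)
t grip 135 124 ((432.3356018066406, 99.79253387451172), (19.761455535888672, 19.29106903076172), 85.79999542236328)
 side pts 10 [0.4333 0.1075 0.1505]
 stand ((433.0501403808594, 99.32836151123047), (54.39698791503906, 54.442291259765625), 13.947153091430664)
```

```bash
python3 - <<'E'
from h import *
np.set_printoptions(precision=4,suppress=True)
s=grab("scene");t=grab("top")
n=np.array([-.4833,-.129,.866])
for a,b in (((303.2,191.9),(371.8,229.7)),((303.43,191.9),(371.6,229.6))):
    p,e=tri(ray(s,*a),ray(t,*b)); print("rim tri",p,e,"eyelet if 5mm up",p-.005*n)
# forward model: project outer rim circle silhouette for candidate eyelet, compare with ellipse centre
from scipy.optimize import least_squares
a=np.cross([0,1,0],n);a/=np.linalg.norm(a);b=np.cross(n,a);th=np.linspace(0,6.283,73)[:-1]
def model(E,c):
    pts=[pix(c,E+h*n+.035*(np.cos(x)*a+np.sin(x)*b)) for h in (0,.010) for x in th]
    hull=cv2.convexHull(np.array(pts,np.float32)); 
    m=np.zeros((480*8,640*8),np.uint8); cv2.fillPoly(m,[np.round(hull*8).astype(int)],1)
    k=cv2.findContours(m[1200:2300,1800:3500],0,cv2.CHAIN_APPROX_NONE)[0][0]; e=cv2.fitEllipse(k); return np.array([e[0][0]+1800,e[0][1]+1200])/8,np.array(e[1])/8
E0=np.array([.6295,.06,.085])
for nm,c,ob in (("s",s,(303.2,191.9)),("t",t,(371.8,229.7))):
    f=lambda x: model(np.array([x[0],x[1],.085]),c)[0]-ob
    r=least_squares(f,E0[:2],diff_step=5e-3); print(nm,r.x,r.fun,model(np.array([*r.x,.085]),c)[1])
# grip & roll triangulation from top-centroids in image
def cen(c,m): v,u=np.nonzero(m); return u.mean(),v.mean()
def om(c):
    w=c["W"];bb=c["bgr"].astype(int); return (bb[...,2]>170)&(bb[...,2]-bb[...,0]>130)&(bb[...,1]<160)&(abs(w[...,0]-.432)<.03)&(abs(w[...,1]-.101)<.03)&(w[...,2]>.158)
print("grip top",tri(ray(s,*cen(s,om(s))),ray(t,*cen(t,om(t)))))
def rm(c): 
    w=c["W"]; m=((abs(w[...,0]-.42)<.04)&(abs(w[...,1]-.328)<.04)&(w[...,2]>.046)&(w[...,2]<.056)).astype(np.uint8)
    k=max(cv2.findContours(m,0,cv2.CHAIN_APPROX_NONE)[0],key=len); return cv2.fitEllipse(cv2.convexHull(k))[0]
print("roll top",tri(ray(s,*rm(s)),ray(t,*rm(t))))
E
```

```text
rim tri [0.6305 0.0614 0.09  ] 0.001112049780889326 eyelet if 5mm up [0.633  0.062  0.0856]
rim tri [0.6303 0.062  0.0911] 0.0015246737832397225 eyelet if 5mm up [0.6327 0.0626 0.0868]
s [0.632  0.0616] [-0.0003  0.0031] [28.7208 37.7012]
t [0.6335 0.0617] [-0.0008 -0.0008] [35.2924 35.919 ]
grip top (array([0.4316, 0.1007, 0.1606]), np.float64(0.0008424333320847062))
roll top (array([0.4197, 0.3284, 0.0493]), np.float64(0.0013710393817313162))
```

```bash
python3 -m handwheel '[[0,0,0,0,0,7.15],[0,0,0,0,0,7.15],[0,0,0,0,0,7.15],[0,0,0,0,0,7.15],[0,0,0,0,0,7.15],[0,0,0,0,0,7.15],[0,0,0,0,0,7.15],[0,0,0,0,0,7.15]]' 1 50 && python3 -c "
from h import *
o=monitor.get_obs();print(o['q'],o['ee_pos'],o['tcp_rot'],o['time']);r=R.from_euler('xyz',o['tcp_rot'],degrees=True)
print(r.inv().apply(np.array([.4205,.3278,.15])-o['ee_pos']))"
```

```text
time: 0.97
ee_pos: [0.1661, 0.5243, 0.2482]
tcp_rot: [-180.0, 0.0, 104.9]
wrist_force: [-0.3, -0.3, 0.8]
opening: 0.0855
[7.24205482e+01 4.98024900e+00 1.00691852e+01 9.50988384e+01
 3.63183796e-04 1.47553982e+02] [0.16609913 0.52426872 0.24819027] [-1.79994381e+02  8.16158984e-03  1.04866566e+02] 0.9667
[-0.25514946  0.19548692  0.09820745]
```

```bash
python3 -m handwheel '[[-0.0318,0.0244,0,0,0,0],[-0.0318,0.0244,0,0,0,0],[-0.0318,0.0244,0,0,0,0],[-0.0318,0.0244,0,0,0,0],[-0.0318,0.0244,0,0,0,0],[-0.0318,0.0244,0,0,0,0],[-0.0318,0.0244,0,0,0,0],[-0.0318,0.0244,0,0,0,0]]' && python3 -m handwheel '[[0,0,0.02,0,0,0],[0,0,0.025,0,0,0],[0,0,0.025,0,0,0],[0,0,0.025,0,0,0],[0,0,0.025,0,0,0],[0,0,0,0,0,0],[0,0,0,0,0,0],[0,0,0,0,0,0]]' && python3 -c "
from h import *
np.set_printoptions(precision=4,suppress=True)
o=monitor.get_obs();print(o['q'],o['ee_pos'],o['tcp_rot'],o['time']);r=R.from_euler('xyz',o['tcp_rot'],degrees=True)
print(r.inv().apply(np.array([.420,.3282,.033])-o['ee_pos']))"
```

```text
time: 1.63
ee_pos: [0.4225, 0.3286, 0.2484]
tcp_rot: [180.0, -0.0, 105.2]
wrist_force: [0.8, 0.6, -0.1]
opening: 0.0849
time: 2.3
ee_pos: [0.4216, 0.3304, 0.1299]
tcp_rot: [179.9, -0.0, 105.2]
wrist_force: [0.5, -0.4, 0.7]
opening: 0.0853
[ 38.0866   2.2339  -5.8924  81.7874  -0.0007 112.8609] [0.4216 0.3304 0.1299] [179.9201  -0.0329 105.2257] 2.3
[-0.0018 -0.0023  0.0969]
```

```bash
python3 -m handwheel '[[-0.0018,-0.0023,0.015,0,0,0],[0,0,0.02,0,0,0],[0,0,0.02,0,0,0],[0,0,0.02,0,0,0],[0,0,0.015,0,0,0],[0,0,0.007,0,0,0],[0,0,0,0,0,0],[0,0,0,0,0,0]]' && python3 -m handwheel '[[0,0,0,0,0,0],[0,0,0,0,0,0],[0,0,0,0,0,0],[0,0,0,0,0,0],[0,0,0,0,0,0],[0,0,0,0,0,0],[0,0,0,0,0,0],[0,0,0,0,0,0]]' -1 60 && python3 -c "
from h import *
t=grab('top');s=grab('scene');cv2.imwrite('pics/g1.png',np.hstack([cv2.resize(t['bgr'][290:410,180:310],(433,400)),cv2.resize(s['bgr'][250:400,360:500],(373,400))]))"
```

```text
time: 2.97
ee_pos: [0.4201, 0.3283, 0.0328]
tcp_rot: [179.9, -0.0, 105.2]
wrist_force: [0.1, 0.2, -0.2]
opening: 0.085
time: 3.63
ee_pos: [0.4201, 0.3282, 0.0331]
tcp_rot: [179.9, -0.1, 105.2]
wrist_force: [-2.0, -1.1, 8.2]
opening: 0.0553
```

View pics/g1.png

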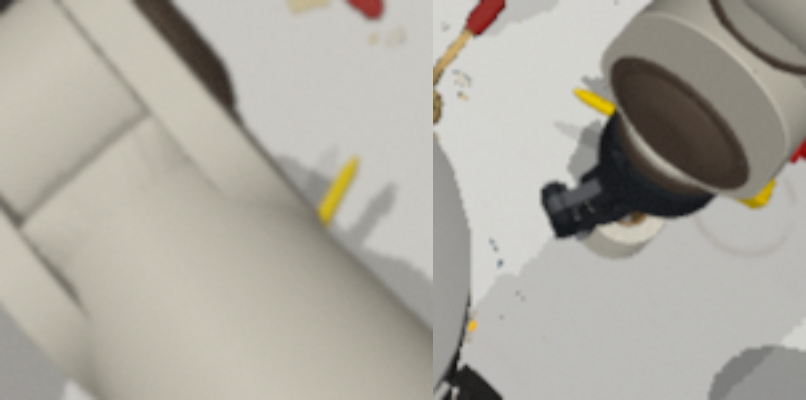

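The roll is between the fingers (opening 55 mm). A yellow rod now lies at about scene (415,285), so the look-alike may have been knocked over. I'll lift straight up and look at the whole scene.

```bash
python3 -m handwheel '[[0,0,-0.015,0,0,0],[0,0,-0.03,0,0,0],[0,0,-0.035,0,0,0],[0,0,-0.035,0,0,0],[0,0,-0.035,0,0,0],[0,0,-0.035,0,0,0],[0,0,-0.03,0,0,0],[0,0,-0.01,0,0,0]]' && python3 -c "
from h import *
s=grab('scene');t=grab('top');cv2.imwrite('pics/s2.png',np.hstack([s['bgr'][130:430,180:580],t['bgr'][180:480,150:550]]))"
```

```text
time: 4.4
ee_pos: [0.4202, 0.3283, 0.2618]
tcp_rot: [179.7, -0.1, 105.2]
wrist_force: [0.7, 0.8, -0.3]
opening: 0.0549
```

View pics/s2.png

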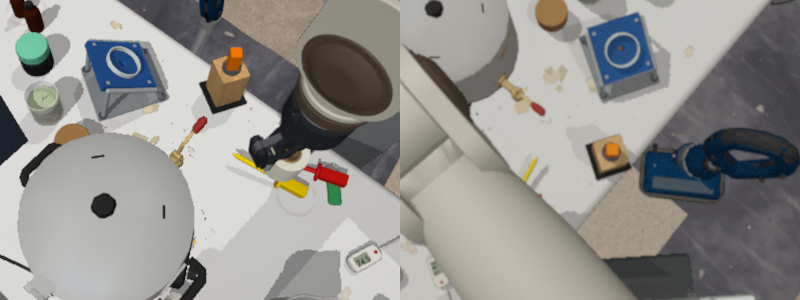

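Red and yellow now lie on the table at scene crop (325,172) and (285,185). The arm knocked them over, but they are still on the surface. The roll is held. The stand, spindle and bystanders are unmoved. I go above the bed at height and tilt 30°.

```bash
python3 -m handwheel '[[-0.039,0.0088,0,0,0,0],[-0.039,0.0088,0,0,0,0],[-0.039,0.0088,0,0,0,0],[-0.039,0.0088,0,0,0,0],[-0.039,0.0088,0,0,0,0],[-0.039,0.0088,0,0,0,0],[-0.039,0.0088,0,0,0,0],[-0.039,0.0088,0,0,0,0]]' && python3 -m handwheel '[[0,0,0,0,0,0],[0,0,0,-6,0,0],[0,0,0,-6,0,0],[0,0,0,-6,0,0],[0,0,0,-6,0,0],[0,0,0,-6,0,0],[0,0,0,0,0,0],[0,0,0,0,0,0]]' && cat >> h.py <<'E'
E_=np.array([.6327,.0617,.085]); N_=np.array([-.4833,-.1290,.866]); N_/=np.linalg.norm(N_)
def to(p):
    """remaining shift in tool axes to world point p; angle tool z vs -N as rotvec in tool axes"""
    o=monitor.get_obs(); r=R.from_euler('xyz',o['tcp_rot'],degrees=True)
    z=r.inv().apply(-N_); w=np.degrees(np.cross([0,0,1],z))
    np.set_printoptions(precision=4,suppress=True)
    print("shift",r.inv().apply(np.array(p)-o['ee_pos']),"tilt fix",w,"q",o['q'],"f",o['wrist_force'],"t",o['time'])
E
python3 - <<'E'
from h import *
to(E_+.10*N_)
o=monitor.get_obs();print(o['ee_pos'],o['tcp_rot'])
for nm in ("scene","top"):
    c=grab(nm);w=c["W"].reshape(-1,3);w=w[np.isfinite(w).all(1)]
    for x0 in np.arange(.3,.6,.05):
        row=[]
        for y0 in np.arange(-.12,.16,.04):
            m=(w[:,0]>=x0)&(w[:,0]<x0+.05)&(w[:,1]>=y0)&(w[:,1]<y0+.04)&(w[:,2]>.17)
            row.append("%.2f-%.2f"%(w[m,2].min(),w[m,2].max()) if m.sum()>3 else "----")
        print(nm,"%.2f"%x0,row)
    cv2.imwrite(f"pics/p3{nm}.png",c["bgr"])
s,t=cv2.imread("pics/p3scene.png"),cv2.imread("pics/p3top.png")
cv2.imwrite("pics/p3.png",np.hstack([s[80:380,200:600],t[130:430,240:640]]))
E
```

```text
time: 5.17
ee_pos: [0.5694, 0.0432, 0.254]
tcp_rot: [-179.8, -0.0, 105.2]
wrist_force: [-0.0, 0.9, -1.7]
opening: 0.0552
time: 5.83
ee_pos: [0.5674, 0.0448, 0.2539]
tcp_rot: [150.2, -0.0, 105.2]
wrist_force: [0.0, -0.2, -0.6]
opening: 0.0554
shift [-0.0007 -0.0257  0.0801] tilt fix [-0.2501 -0.1426  0.    ] q [  1.2921 -20.5616 -17.9842  63.5483   6.8671  77.8924] f [ 0.0019 -0.2002 -0.558 ] t 5.8333
[0.5674 0.0448 0.2539] [150.2386  -0.0251 105.1862]
scene 0.30 ['----', '----', '----', '----', '----', '----', '----', '----']
scene 0.35 ['----', '----', '----', '----', '0.47-0.48', '----', '----', '----']
scene 0.40 ['----', '----', '----', '0.41-0.46', '0.40-0.49', '----', '----', '----']
scene 0.45 ['----', '----', '----', '0.26-0.48', '0.35-0.49', '----', '----', '----']
scene 0.50 ['----', '----', '0.40-0.43', '0.23-0.46', '0.23-0.45', '----', '----', '----']
scene 0.55 ['----', '----', '----', '0.25-0.37', '0.22-0.37', '----', '----', '----']
top 0.30 ['----', '0.65-0.67', '0.63-0.67', '0.63-0.67', '0.56-0.67', '----', '----', '----']
top 0.35 ['----', '0.66-0.67', '0.65-0.67', '0.65-0.67', '0.48-0.67', '----', '----', '----']
top 0.40 ['----', '0.64-0.66', '0.53-0.66', '0.56-0.66', '0.44-0.66', '----', '----', '----']
top 0.45 ['----', '----', '0.48-0.57', '0.48-0.57', '0.35-0.57', '----', '----', '----']
top 0.50 ['----', '----', '----', '0.37-0.47', '0.26-0.45', '----', '----', '----']
top 0.55 ['----', '----', '----', '0.32-0.37', '0.22-0.37', '----', '----', '----']
```

View pics/p3.png

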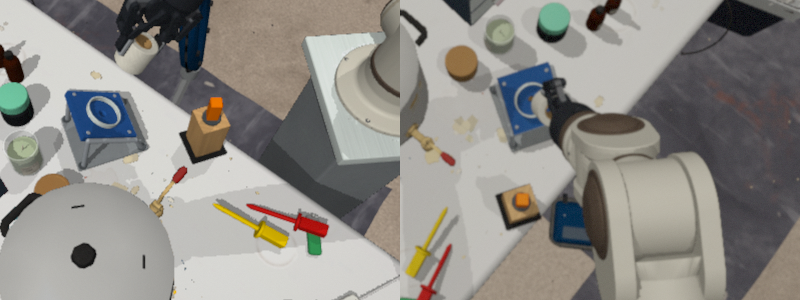

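The arm clears the stand. The roll is held above the bed, at crop (140,50) in scene. I line up on the bed axis and approach.

```bash
python3 -m handwheel '[[-0.0001,-0.0043,0.0133,-0.05,0,0],[-0.0001,-0.0043,0.0133,-0.05,0,0],[-0.0001,-0.0043,0.0133,-0.05,0,0],[-0.0001,-0.0043,0.0133,-0.05,0,0],[-0.0001,-0.0043,0.0133,-0.05,0,0],[-0.0001,-0.0043,0.0133,0,0,0],[0,0,0,0,0,0],[0,0,0,0,0,0]]' && python3 - <<'E'
from h import *
to(E_+.033*N_)
s=grab("scene");t=grab("top")
o=monitor.get_obs()
print("d along n of TCP",(o['ee_pos']-E_)@N_)
# white roll cloud near expected roll
c0=E_+N_*((o['ee_pos']-E_)@N_-.008)
for nm,c in (("s",s),("t",t)):
    w=c["W"];b=c["bgr"].astype(int);d=w-c0;h=d@N_;r=np.linalg.norm(d-h[...,None]*N_,axis=-1)
    m=(r<.034)&(abs(h)<.03)&(b.min(-1)>110)
    tp=m&(h>.021)
    print(nm,m.sum(),"top face",tp.sum(), "h",np.median(h[tp]) if tp.any() else "")
    p=w[m&(r>.02)&(h<.02)]
    if len(p)>30:
        # fit side cylinder radius 28 mm, axis N
        a=np.cross([0,1,0],N_);a/=np.linalg.norm(a);bb=np.cross(N_,a)
        q=np.stack([(p-c0)@a,(p-c0)@bb],1)
        from scipy.optimize import least_squares
        f=least_squares(lambda x:np.hypot(q[:,0]-x[0],q[:,1]-x[1])-.028,[0,0],loss="soft_l1",f_scale=.001); print(" side",len(p),"offset upslope/across",f.x,"rms",np.sqrt(np.mean(f.fun**2)))
cv2.imwrite("pics/p4.png",np.hstack([cv2.resize(s["bgr"][120:240,230:370],(466,400)),cv2.resize(t["bgr"][170:290,320:420],(333,400))]))
E
```

```text
time: 6.6
ee_pos: [0.5875, 0.0495, 0.1739]
tcp_rot: [149.9, -0.0, 105.2]
wrist_force: [0.6, -0.3, -1.0]
opening: 0.0551
shift [-0.0001 -0.004   0.0674] tilt fix [ 0.0722 -0.1689  0.    ] q [  1.7635 -18.3233 -25.3063  53.6269   6.7292  78.2944] f [ 0.5592 -0.2732 -1.0186] t 6.6
d along n of TCP 0.10179525740504065
s 664 top face 211 h 0.024390798832499193
 side 448 offset upslope/across [0.0044 0.001 ] rms 0.0010051732873437198
t 289 top face 138 h 0.02378930432383776
 side 140 offset upslope/across [0.0061 0.0008] rms 0.0008149289978622443
```

View pics/p4.png

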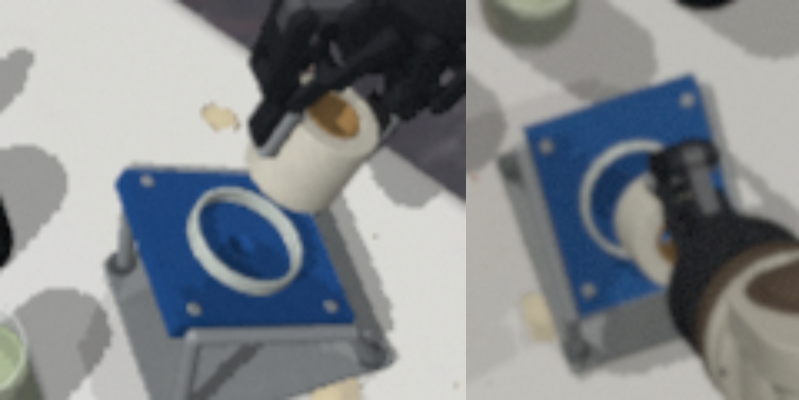

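The roll is aligned over the nest. The cloud offset is +4 to +6 mm upslope and 1 mm across, which agrees with the TCP remainder of -4 mm, so I correct and lower.

```bash
python3 -m handwheel '[[-0.0008,-0.0045,0.005,0,0,0],[0,0,0.012,0,0,0],[0,0,0.012,0,0,0],[0,0,0.012,0,0,0],[0,0,0.009,0,0,0],[0,0,0.006,0,0,0],[0,0,0.002,0,0,0],[0,0,0,0,0,0]]' && python3 -m handwheel '[[0,0,0.002,0,0,0],[0,0,0.002,0,0,0],[0,0,0.0015,0,0,0],[0,0,0.001,0,0,0],[0,0,0,0,0,0],[0,0,0,0,0,0],[0,0,0,0,0,0],[0,0,0,0,0,0]]' && python3 -c "
from h import *
to(E_+.033*N_)"
```

```text
time: 7.37
ee_pos: [0.6112, 0.0552, 0.121]
tcp_rot: [149.8, -0.0, 105.2]
wrist_force: [1.0, -0.2, -1.5]
opening: 0.0555
time: 8.03
ee_pos: [0.6145, 0.056, 0.1165]
tcp_rot: [149.7, 0.0, 105.2]
wrist_force: [0.7, -0.4, -2.0]
opening: 0.0552
shift [0.0008 0.0008 0.0038] tilt fix [ 0.2505 -0.137   0.    ] q [  2.4293 -13.501  -28.0187  45.843    6.4051  78.9049] f [ 0.7395 -0.4424 -1.9761] t 8.0333
```

```bash
python3 -m handwheel '[[0,0,0.0015,0,0,0],[0,0,0.001,0,0,0],[0,0,0.001,0,0,0],[0,0,0.0005,0,0,0],[0,0,0,0,0,0],[0,0,0,0,0,0],[0,0,0,0,0,0],[0,0,0,0,0,0]]' && python3 -c "
from h import *
to(E_+.033*N_)
s=grab('scene');cv2.imwrite('pics/p5.png',cv2.resize(s['bgr'][120:240,230:370],(700,600)))"
```

```text
time: 8.7
ee_pos: [0.6162, 0.0565, 0.1133]
tcp_rot: [149.8, -0.0, 105.2]
wrist_force: [-7.7, -0.8, 5.3]
opening: 0.0555
shift [0.0008 0.0008 0.0002] tilt fix [ 0.2332 -0.1382  0.    ] q [  2.4795 -13.1482 -28.0786  45.4428   6.3782  78.9509] f [-7.7052 -0.7747  5.3216] t 8.7
```

View pics/p5.png

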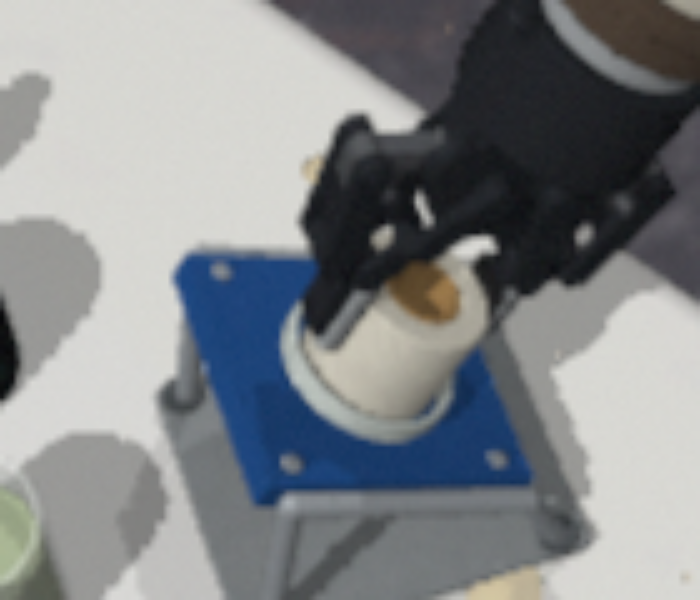

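The roll is inside the rim and in contact, with about 9 N along the bed normal. I release and back off along the axis.

```bash
python3 -m handwheel '[[0,0,0,0,0,0],[0,0,0,0,0,0],[0,0,0,0,0,0],[0,0,0,0,0,0],[0,0,0,0,0,0],[0,0,0,0,0,0],[0,0,0,0,0,0],[0,0,0,0,0,0]]' 1 && python3 -m handwheel '[[0,0,-0.01,0,0,0],[0,0,-0.02,0,0,0],[0,0,-0.03,0,0,0],[0,0,-0.03,0,0,0],[0,0,-0.03,0,0,0],[0,0,-0.03,0,0,0],[0,0,-0.01,0,0,0],[0,0,0,0,0,0]]' && cat > rollchk.py <<'E'
from h import *
from scipy.optimize import least_squares
np.set_printoptions(precision=4,suppress=True)
c0=E_+.025*N_
a=np.cross([0,1,0],N_);a/=np.linalg.norm(a);bb=np.cross(N_,a)
for nm in ("scene","top"):
    c=grab(nm);w=c["W"];b=c["bgr"].astype(int);d=w-c0;h=d@N_;r=np.linalg.norm(d-h[...,None]*N_,axis=-1)
    m=(r<.036)&(h<.032)&(h>-.013)&(b.min(-1)>100)
    p=w[m&(h>.018)]
    if len(p)>30:
        cc=np.median(p,0)
        for _ in range(4):
            nn=np.linalg.svd(p-p.mean(0),full_matrices=False)[2][2];nn*=np.sign(nn[2]);e=(p-p.mean(0))@nn;p=p[abs(e)<.003]
        print(nm,"top face",len(p),"centre height",np.median((p-E_)@N_)-.025,"tilt deg",np.degrees(np.arccos(min(1,nn@N_))))
    p=w[m&(r>.018)&(h<.018)]
    if len(p)>30:
        q=np.stack([(p-c0)@a,(p-c0)@bb],1)
        f=least_squares(lambda x:np.hypot(q[:,0]-x[0],q[:,1]-x[1])-.028,[0,0],loss="soft_l1",f_scale=.001);print(nm,"side",len(p),"upslope/across",f.x,"rms",np.sqrt(np.mean(f.fun**2)))
E
python3 rollchk.py; python3 -c "
from h import *
o=monitor.get_obs();print(o['ee_pos'],o['tcp_rot'],o['q'])"
```

```text
time: 9.42
ee_pos: [0.6164, 0.0565, 0.1129]
tcp_rot: [149.8, 0.0, 105.2]
wrist_force: [0.3, 0.1, -1.0]
opening: 0.0853
time: 10.08
ee_pos: [0.5388, 0.0351, 0.2552]
tcp_rot: [149.4, 0.1, 105.2]
wrist_force: [1.3, 0.1, 0.9]
opening: 0.085
scene top face 346 centre height 0.025967596607766617 tilt deg 1.4438679765720683
scene side 370 upslope/across [-0.0003 -0.0009] rms 0.001580555300476925
top top face 370 centre height 0.02424837013989658 tilt deg 0.9281197964190439
top side 149 upslope/across [ 0.0005 -0.001 ] rms 0.0013405749140927628
[0.53866937 0.03533266 0.25050139] [ 1.49754371e+02 -2.27086157e-03  1.05209715e+02] [-1.29331974e-02 -2.50740554e+01 -2.16221436e+01  6.40893072e+01
  7.60205695e+00  7.67724024e+01]
```

The roll is seated: centre about 25 mm up, within 1 mm of the axis, tilt about 1°. Next I measure the grip yaw from the gradients while returning upright.

```bash
python3 -m handwheel '[[0,0,0,6,0,0],[0,0,0,6,0,0],[0,0,0,6,0,0],[0,0,0,6,0,0],[0,0,0,6.2,0,0],[0,0,0,0,0,0],[0,0,0,0,0,0],[0,0,0,0,0,0]]' && python3 - <<'E'
from h import *
s=grab("scene");t=grab("top")
np.set_printoptions(precision=4,suppress=True)
for nm,c in (("scene",s),("top",t)):
    img=cv2.imread(f"pics/{nm}0.png").astype(np.float32); o=np.array([.4318,.1008,.162])
    # rectified plane z=.162, 0.5 mm/px, 60 mm; image cols=world x, rows=world y
    src=np.float32([[0,0],[120,0],[120,120],[0,120]]); g=np.float32([pix(c,o+np.array([x,y,0])) for x,y in ((-.03,-.03),(.03,-.03),(.03,.03),(-.03,.03))])
    H=cv2.getPerspectiveTransform(g,src); r=cv2.warpPerspective(img,H,(120,120),flags=cv2.INTER_CUBIC)
    ch=cv2.GaussianBlur(r[...,2]-r[...,0],(0,0),2); gx=cv2.Sobel(ch,5,1,0);gy=cv2.Sobel(ch,5,0,1)
    z=gx+1j*gy; yy,xx=np.mgrid[:120,:120]; w=(np.hypot(xx-60,yy-60)<36)
    q=(z**4/np.maximum(abs(z),1e-3)**2)[w].sum(); print(nm,"face az mod90",np.degrees(np.angle(q))/4,"coh",abs(q)/(abs(z)**2)[w].sum())
    m=(ch>0.5*ch.max()).astype(np.uint8); k=max(cv2.findContours(m,0,1)[0],key=cv2.contourArea); print(cv2.minAreaRect(k))
o=monitor.get_obs();r=R.from_euler('xyz',o['tcp_rot'],degrees=True);print(o['ee_pos'],o['tcp_rot'],r.inv().apply(np.array([.4318,.1008,.24])-o['ee_pos']))
E
```

```text
time: 10.85
ee_pos: [0.5386, 0.0355, 0.2495]
tcp_rot: [180.0, -0.0, 105.2]
wrist_force: [-0.3, 1.1, -0.4]
opening: 0.0854
scene face az mod90 -9.663553 coh 0.6157929
((67.59915161132812, 81.69036865234375), (95.0281753540039, 48.50811004638672), 66.57130432128906)
top face az mod90 -5.7326746 coh 0.6251525
((59.06208038330078, 59.744834899902344), (47.834197998046875, 49.82728576660156), 85.2363510131836)
[0.5379 0.0353 0.2517] [179.7898   0.015  105.2101] [ 0.0911 -0.0852  0.0114]
```

```bash
python3 -m handwheel '[[0.0182,-0.017,0,0,0,0],[0.0182,-0.017,0,0,0,0],[0.0182,-0.017,0,0,0,0],[0.0182,-0.017,0,0,0,0],[0.0182,-0.017,0,0,0,0],[0,0,0,0,0,6.7],[0,0,0,0,0,6.7],[0,0,0,0,0,6.7]]' && python3 -m handwheel '[[0,0,0.015,0,0,0],[0,0,0.015,0,0,0],[0,0,0.01,0,0,0],[0,0,0,0,0,0],[0,0,0,0,0,0],[0,0,0,0,0,0],[0,0,0,0,0,0],[0,0,0,0,0,0]]' && python3 -c "
from h import *
to([.4314,.1007,.139]);print(monitor.get_obs()['tcp_rot'])
"
```

```text
time: 11.62
ee_pos: [0.4315, 0.1008, 0.2526]
tcp_rot: [179.7, -0.1, 84.8]
wrist_force: [0.3, -0.3, -0.0]
opening: 0.0851
time: 12.28
ee_pos: [0.433, 0.1009, 0.2118]
tcp_rot: [179.9, -0.0, 85.1]
wrist_force: [0.3, -0.5, 1.3]
opening: 0.0855
shift [-0.0004 -0.0017  0.0728] tilt fix [-26.8564   9.6823   0.    ] q [ 13.1142 -10.1317  -8.536   91.4693   0.004  107.9948] f [ 0.2681 -0.5072  1.2821] t 12.2833
[179.8811  -0.0428  85.1195]
```

```bash
python3 -m handwheel '[[-0.0004,-0.0017,0.01,0,0,0],[0,0,0.015,0,0,0],[0,0,0.015,0,0,0],[0,0,0.015,0,0,0],[0,0,0.012,0,0,0],[0,0,0.006,0,0,0],[0,0,0,0,0,0],[0,0,0,0,0,0]]' && python3 -m handwheel '[[0,0,0,0,0,0],[0,0,0,0,0,0],[0,0,0,0,0,0],[0,0,0,0,0,0],[0,0,0,0,0,0],[0,0,0,0,0,0],[0,0,0,0,0,0],[0,0,0,0,0,0]]' -1 80 && python3 -c "
from h import *
o=monitor.get_obs();print(o['tcp_rot'],o['ee_pos'],o['wrist_force'],o['torque'])"
```

```text
time: 12.95
ee_pos: [0.431, 0.1006, 0.1381]
tcp_rot: [180.0, -0.0, 85.1]
wrist_force: [-0.0, -0.5, -0.1]
opening: 0.0852
time: 13.62
ee_pos: [0.4312, 0.1006, 0.1384]
tcp_rot: [179.9, -0.0, 85.1]
wrist_force: [-0.4, -0.2, 4.8]
opening: 0.0211
[ 1.79914856e+02 -2.76991355e-02  8.51185260e+01] [0.43124625 0.10064023 0.13837814] [-0.3922509  -0.17042643  4.79391094] [-0.03644043  0.07592059 -0.00126972]
```

```bash
python3 -m handwheel '[[0,0,-0.01,0,0,0],[0,0,-0.025,0,0,0],[0,0,-0.03,0,0,0],[0,0,-0.03,0,0,0],[0,0,-0.03,0,0,0],[0,0,-0.03,0,0,0],[0,0,-0.03,0,0,0],[0,0,-0.015,0,0,0]]' && python3 -m handwheel '[[-0.013,0.0174,0,0,0,0],[-0.013,0.0174,0,0,0,0],[-0.013,0.0174,0,0,0,0],[-0.013,0.0174,0,0,0,0],[-0.013,0.0174,0,0,0,0],[0,0,0,0,0,-6.7],[0,0,0,0,0,-6.7],[0,0,0,0,0,-6.7]]' && python3 -m handwheel '[[0,0,0,-6,0,0],[0,0,0,-6,0,0],[0,0,0,-6,0,0],[0,0,0,-6,0,0],[0,0,0,-6,0,0],[0,0,0,0,0,0],[0,0,0,0,0,0],[0,0,0,0,0,0]]' && cat > spin.py <<'E'
from h import *
to(E_+.203*N_)
np.set_printoptions(precision=4,suppress=True)
o=monitor.get_obs();r=R.from_euler('xyz',o['tcp_rot'],degrees=True);z=r.apply([0,0,1]);x=r.apply([1,0,0]);y=r.apply([0,1,0]);p=o['ee_pos']
s=grab("scene");t=grab("top")
for nm,c in (("s",s),("t",t)):
    w=c["W"]; b=c["bgr"].astype(int); d=w-p; h=d@z; lx=d@x; ly=d@y; rr=np.hypot(lx,ly)
    m=(h>.045)&(h<.122)&(rr<.02)
    for a,bb in ((.04,.06),(.06,.08),(.08,.1),(.1,.122)):
        k=(rr<.02)&(h>a)&(h<bb); print(nm,"rod h",a,k.sum(),"tool-xy",[np.median(lx[k]),np.median(ly[k])] if k.any() else "")
    k=(rr<.02)&(h>.1)&(h<.15); print(nm,"max h",np.max(h[k]) if k.any() else "","tip px model",pix(c,p+z*.1274))
cv2.imwrite("pics/sp%d.png"%int(o['time']*10),np.hstack([cv2.resize(s["bgr"][80:230,230:380],(400,400)),cv2.resize(t["bgr"][160:310,310:460],(400,400))]))
E
python3 spin.py; ls pics
```

```text
time: 14.28
ee_pos: [0.4309, 0.1006, 0.3418]
tcp_rot: [179.8, -0.1, 85.1]
wrist_force: [0.7, -0.4, -1.3]
opening: 0.0211
time: 14.95
ee_pos: [0.5122, 0.028, 0.338]
tcp_rot: [-180.0, -0.0, 105.5]
wrist_force: [-1.0, 0.5, -0.5]
opening: 0.0213
time: 15.62
ee_pos: [0.5122, 0.0283, 0.3392]
tcp_rot: [150.0, 0.0, 105.2]
wrist_force: [0.2, 0.2, -0.9]
opening: 0.0211
shift [ 0.0011 -0.0188  0.0797] tilt fix [-0.018  -0.1126  0.    ] q [ -1.0065 -25.7006 -11.879   74.82     8.0056  75.85  ] f [ 0.2155  0.2215 -0.9077] t 15.6167
s rod h 0.04 71 tool-xy [np.float64(0.002011331372614729), np.float64(0.003919637974321976)]
s rod h 0.06 69 tool-xy [np.float64(0.002029641232283283), np.float64(0.004179017230251643)]
s rod h 0.08 65 tool-xy [np.float64(0.0020264804084616757), np.float64(0.00405430630705304)]
s rod h 0.1 58 tool-xy [np.float64(0.0016666274382521212), np.float64(0.003851127959475271)]
s max h 0.12631844104535955 tip px model (np.float64(333.34311942994776), np.float64(137.74265289991112))
t rod h 0.04 0 tool-xy 
t rod h 0.06 19 tool-xy [np.float64(0.001011281935843244), np.float64(0.00579917707049892)]
t rod h 0.08 30 tool-xy [np.float64(0.0008099039876774365), np.float64(0.005613753993479066)]
t rod h 0.1 18 tool-xy [np.float64(0.0010280550902206729), np.float64(0.00528275483585854)]
t max h 0.12751521981424352 tip px model (np.float64(390.02817491576286), np.float64(239.82971041593785))
crop1.png
g1.png
p3.png
p3scene.png
p3top.png
p4.png
p5.png
s2.png
scene0.png
sp156.png
top0.png
```

The rod is straight along the tool axis: the surface offset is constant, about one rod radius towards each camera. Now align on the bed axis above the roll.

```bash
python3 -m handwheel '[[0.0002,-0.0031,0.0133,0,0,0],[0.0002,-0.0031,0.0133,0,0,0],[0.0002,-0.0031,0.0133,0,0,0],[0.0002,-0.0031,0.0133,0,0,0],[0.0002,-0.0031,0.0133,0,0,0],[0.0001,-0.0031,0.0132,0,0,0],[0,0,0,0,0,0],[0,0,0,0,0,0]]' && python3 spin.py && python3 rollchk.py
```

```text
time: 16.38
ee_pos: [0.5353, 0.0359, 0.2592]
tcp_rot: [150.1, -0.0, 105.2]
wrist_force: [0.1, -0.4, -0.5]
opening: 0.0211
shift [-0.0002  0.0002 -0.0018] tilt fix [-0.1327 -0.1809  0.    ] q [  0.0993 -25.0377 -20.491   65.5422   7.5087  76.8057] f [ 0.1175 -0.3719 -0.4638] t 16.3833
s rod h 0.04 57 tool-xy [np.float64(0.0017573699938734208), np.float64(0.004322014756919158)]
s rod h 0.06 54 tool-xy [np.float64(0.001834598217529361), np.float64(0.0040896387599147635)]
s rod h 0.08 52 tool-xy [np.float64(0.001409582285506892), np.float64(0.004123401939425888)]
s rod h 0.1 48 tool-xy [np.float64(0.0013855255193103017), np.float64(0.003464040834521066)]
s max h 0.14999483115491313 tip px model (np.float64(320.197802540541), np.float64(169.57309352429252))
t rod h 0.04 0 tool-xy 
t rod h 0.06 16 tool-xy [np.float64(0.0002624333010920037), np.float64(0.006377443988473423)]
t rod h 0.08 21 tool-xy [np.float64(0.0004882568791503357), np.float64(0.00566750714292388)]
t rod h 0.1 19 tool-xy [np.float64(0.0010614810410116088), np.float64(0.005416594912199982)]
t max h 0.1499938439769273 tip px model (np.float64(380.2382039206858), np.float64(238.9328531779267))
scene top face 345 centre height 0.025835317300830475 tilt deg 1.7944156042364807
scene side 358 upslope/across [-0.0002 -0.0009] rms 0.0016162387393831282
top top face 369 centre height 0.024217283393160496 tilt deg 0.7617972423223621
top side 145 upslope/across [ 0.0006 -0.0009] rms 0.0011583302452283662
```

```bash
python3 -m handwheel '[[0,0,0.008,-0.1,0,0],[0,0,0.012,0,0,0],[0,0,0.012,0,0,0],[0,0,0.012,0,0,0],[0,0,0.012,0,0,0],[0,0,0.008,0,0,0],[0,0,0.004,0,0,0],[0,0,0,0,0,0]]' && python3 -c "
from h import *
to(E_+.0824*N_)" && python3 -m handwheel '[[0,0,0.002,0,0,0],[0,0,0.002,0,0,0],[0,0,0.002,0,0,0],[0,0,0.002,0,0,0],[0,0,0.002,0,0,0],[0,0,0,0,0,0],[0,0,0,0,0,0],[0,0,0,0,0,0]]' && python3 -c "
from h import *
to(E_+.0824*N_);print(monitor.get_obs()['torque'])"
```

```text
time: 17.25
ee_pos: [0.5676, 0.0448, 0.1994]
tcp_rot: [150.0, -0.0, 105.2]
wrist_force: [-0.8, -0.1, -1.7]
opening: 0.0212
shift [-0.0007  0.001   0.0503] tilt fix [ 0.0257 -0.1665  0.    ] q [  1.241  -21.2616 -24.6128  57.3586   6.9733  77.8409] f [-0.765  -0.0603 -1.6682] t 17.25
time: 17.92
ee_pos: [0.5725, 0.046, 0.1924]
tcp_rot: [149.8, 0.0, 105.2]
wrist_force: [0.2, 1.1, -0.1]
opening: 0.0211
shift [-0.0005 -0.      0.0417] tilt fix [ 0.1473 -0.1368  0.    ] q [  1.3815 -20.6568 -24.9963  56.2294   6.9008  77.9741] f [ 0.1745  1.08   -0.0863] t 17.9167
[-0.1912  0.5835  0.0013]
```

```bash
python3 -m handwheel '[[0,0,0.0015,0,0,0],[0,0,0.0015,0,0,0],[0,0,0.0015,0,0,0],[0,0,0.0015,0,0,0],[0,0,0.0015,0,0,0],[0,0,0,0,0,0],[0,0,0,0,0,0],[0,0,0,0,0,0]]' && python3 -c "
from h import *
to(E_+.0824*N_);o=monitor.get_obs();r=R.from_euler('xyz',o['tcp_rot'],degrees=True);print('tool force',r.inv().apply(o['wrist_force']),'torque tool',r.inv().apply(o['torque']))"
```

```text
time: 18.58
ee_pos: [0.5762, 0.047, 0.1858]
tcp_rot: [149.8, 0.0, 105.2]
wrist_force: [0.3, 0.1, -1.1]
opening: 0.0206
shift [-0.0005  0.0001  0.0341] tilt fix [ 0.1395 -0.1386  0.    ] q [  1.4984 -20.1063 -25.3252  55.3458   6.8435  78.075 ] f [ 0.2843  0.1257 -1.1298] t 18.5833
tool force [ 0.0467 -0.3017  1.1314] torque tool [0.5826 0.0239 0.0109]
```

The tip is 11 mm into the eyelet with almost no force, so I keep pushing.

```bash
python3 -m handwheel '[[0,0,0.003,0,0,0],[0,0,0.003,0,0,0],[0,0,0.003,0,0,0],[0,0,0.003,0,0,0],[0,0,0.003,0,0,0],[0,0,0.003,0,0,0],[0,0,0.001,0,0,0],[0,0,0,0,0,0]]' && python3 -m handwheel '[[0,0,0.0025,0,0,0],[0,0,0.0025,0,0,0],[0,0,0.0025,0,0,0],[0,0,0.002,0,0,0],[0,0,0,0,0,0],[0,0,0,0,0,0],[0,0,0,0,0,0],[0,0,0,0,0,0]]' && python3 -c "
from h import *
to(E_+.0824*N_);o=monitor.get_obs();r=R.from_euler('xyz',o['tcp_rot'],degrees=True);print('tool force',r.inv().apply(o['wrist_force']),'torque tool',r.inv().apply(o['torque']))"
```

```text
time: 19.25
ee_pos: [0.5853, 0.0496, 0.1689]
tcp_rot: [149.9, -0.0, 105.2]
wrist_force: [-0.1, 0.7, -1.2]
opening: 0.0212
time: 19.92
ee_pos: [0.59, 0.0508, 0.1614]
tcp_rot: [149.8, 0.0, 105.2]
wrist_force: [0.1, -0.6, -1.7]
opening: 0.0217
shift [-0.0005 -0.      0.0058] tilt fix [ 0.1513 -0.1338  0.    ] q [  1.9199 -17.9035 -26.4137  51.9986   6.6339  78.4428] f [ 0.0566 -0.5854 -1.6581] t 19.9167
tool force [-0.5795 -0.9188  1.3839] torque tool [ 0.5537  0.0127 -0.0062]
```

```bash
python3 -m handwheel '[[0,0,0.0015,0,0,0],[0,0,0.0015,0,0,0],[0,0,0.0015,0,0,0],[0,0,0.001,0,0,0],[0,0,0.001,0,0,0],[0,0,0,0,0,0],[0,0,0,0,0,0],[0,0,0,0,0,0]]' && python3 -c "
from h import *
to(E_+.0824*N_);o=monitor.get_obs();r=R.from_euler('xyz',o['tcp_rot'],degrees=True);print('tool force',r.inv().apply(o['wrist_force']))
s=grab('scene');t=grab('top');cv2.imwrite('pics/p6.png',np.hstack([cv2.resize(s['bgr'][110:230,240:360],(400,400)),cv2.resize(t['bgr'][170:290,320:440],(400,400))]))"
```

```text
time: 20.58
ee_pos: [0.5927, 0.0515, 0.1563]
tcp_rot: [149.9, 0.0, 105.2]
wrist_force: [-11.7, -2.5, 8.4]
opening: 0.021
shift [-0.0005  0.0001  0.    ] tilt fix [ 0.132  -0.1304  0.    ] q [  2.0037 -17.4278 -26.604   51.3425   6.5855  78.5284] f [-11.7127  -2.4515   8.4142] t 20.5833
tool force [  0.7068  -6.1048 -13.275 ]
```

View pics/p6.png

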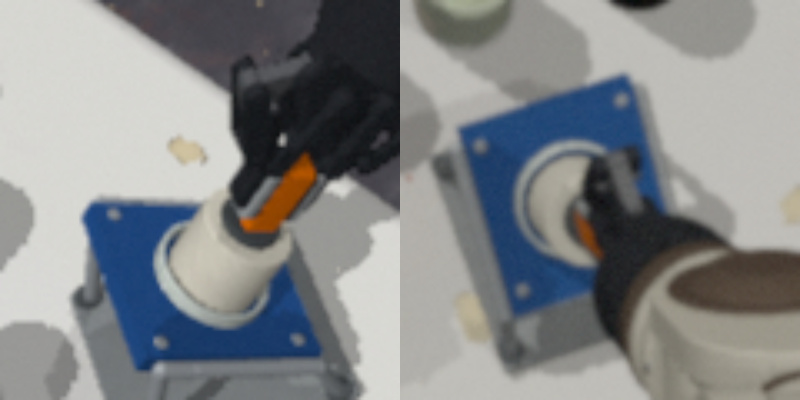

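The collar rests on the roll, with 13 N axial force at exactly the expected depth. Release and retreat.

```bash
python3 -m handwheel '[[0,0,0,0,0,0],[0,0,0,0,0,0],[0,0,0,0,0,0],[0,0,0,0,0,0],[0,0,0,0,0,0],[0,0,0,0,0,0],[0,0,0,0,0,0],[0,0,0,0,0,0]]' 1 && python3 -m handwheel '[[0,0,-0.01,0,0,0],[0,0,-0.02,0,0,0],[0,0,-0.03,0,0,0],[0,0,-0.03,0,0,0],[0,0,-0.03,0,0,0],[0,0,-0.03,0,0,0],[0,0,-0.015,0,0,0],[0,0,0,0,0,0]]' && python3 rollchk.py && python3 - <<'E'
from h import *
np.set_printoptions(precision=4,suppress=True)
a=np.cross([0,1,0],N_);a/=np.linalg.norm(a);bb=np.cross(N_,a)
im=[]
for nm in ("scene","top"):
    c=grab(nm);w=c["W"];b=c["bgr"].astype(int)
    d=w-E_;h=d@N_;r=np.linalg.norm(d-h[...,None]*N_,axis=-1)
    m=(b[...,2]>150)&(b[...,2]-b[...,0]>110)&(r<.04)&(h>.04)&(h<.14)
    p=d[m];tp=p[p@N_>.102];print(nm,m.sum(),"top h (106 expected)",np.percentile(h[m],97),"top centre up/across",np.median(tp@a),np.median(tp@bb),len(tp))
    for k,q in (("mint",(.8145,-.002,.073)),("candle",(.7906,.1122,.069)),("tin",(.7435,.1969,.046))):
        mm=(np.hypot(w[...,0]-q[0],w[...,1]-q[1])<.03)&(w[...,2]>.03); print(k,np.nanmedian(w[mm],0) if mm.any() else None,np.nanmedian(np.load(f"{nm}0.npy")[mm],0))
    im.append(cv2.resize(c["bgr"][100:240,170:370] if nm=="scene" else c["bgr"][130:270,270:470],(400,280)))
cv2.imwrite("pics/p7.png",np.hstack(im))
E
```

```text
time: 21.35
ee_pos: [0.5931, 0.0516, 0.1555]
tcp_rot: [149.9, 0.0, 105.2]
wrist_force: [0.5, 0.2, 0.7]
opening: 0.0856
time: 22.02
ee_pos: [0.5128, 0.0295, 0.3037]
tcp_rot: [149.5, 0.1, 105.2]
wrist_force: [-0.0, 0.1, 0.9]
opening: 0.0855
scene top face 230 centre height 0.025846265407419626 tilt deg 1.6927867607732248
scene side 372 upslope/across [-0.0003 -0.001 ] rms 0.0017102700769837473
top top face 253 centre height 0.0243153814941749 tilt deg 0.25152185539461275
top side 140 upslope/across [ 0.0004 -0.0009] rms 0.0015454761104114728
scene 281 top h (106 expected) 0.1081788224796965 top centre up/across 0.0027733629973113755 0.0030589024566091603 103
mint [0.8158 0.0016 0.0734] [0.816  0.0014 0.0733]
candle [0.7929 0.1063 0.0566] [0.7927 0.1059 0.0565]
tin [0.7461 0.1853 0.049 ] [0.7461 0.1853 0.0489]
top 198 top h (106 expected) 0.10842665657653221 top centre up/across 0.0034081996242645717 0.0009199749705567517 118
mint [ 0.8143 -0.0021  0.0723] [ 0.8139 -0.0019  0.0723]
candle [0.7945 0.1119 0.0554] [0.7945 0.1119 0.0554]
tin [0.7431 0.1972 0.0477] [0.7435 0.1973 0.0481]
```

View pics/p7.png

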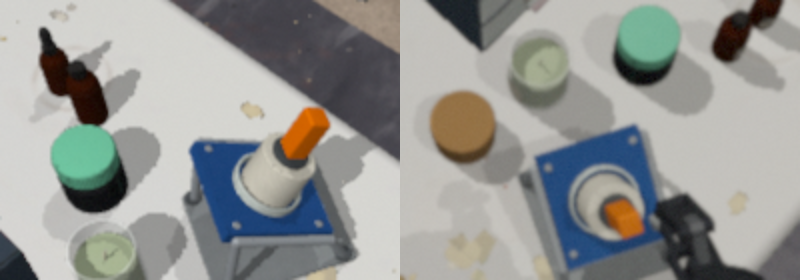

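The spindle is home: its grip top is about 107 mm above the bed (106 expected), the collar is on the roll, and the bystanders have not moved. The gripper is clear, so I hand in.

```bash
python3 -c "
from workcell import order
print(order.job_done())"
```

```text
the job is handed in; nothing more can be done
None
```

The label dispenser is loaded and the job is handed in at about 22 s of the 61 s; no verdict was reported. The roll sits flat in the nest, and the orange-grip spindle is pushed through core and eyelet until its collar rests on the roll.

**Last checks that agreed:**
- **Roll:** its centre is 24 to 26 mm above the bed face and within about 1 mm of the axis. Its tilt measured 0.3° in one view and 1.7° in the other.
- **Spindle:** the grip top is about 108 mm above the face, against 106 mm expected. The push ended at the planned depth with about 13 N on the collar. By calculation the tip is therefore 43 to 45 mm under the face.
- **Bystanders:** the candle, tin and mint jar are within 0.5 mm of where they started. The gripper is open and clear of everything.

**What went wrong or disagreed:**
- **Look-alikes knocked over:** the arm tipped the red and yellow look-alikes while reaching down for the roll. They are lying on the table, not off it, and I left them there; you had asked for them to be left alone.
- **Grip offset:** the last rough reading of the grip top was 3 to 4 mm off the bed axis. That fits the play in the eyelet plus the cameras seeing side faces, and it stays within the 0.15 rad limit. I could not see the tip itself under the bed.

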